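# Free the left-hand clamp and slide the brake pad home

## Robot

A 6-joint arm with a two-finger parallel gripper is mounted at the origin on a cart in front of the work surface, level with it; the furniture and walls round the work are solid. World frame = base frame: x ahead of the robot, y to its left, z up, the work surface at z = 0. Lengths are in m, angles in rad, forces in N, time in s.
With the tool pointing down it reaches from about 0.25 to 0.775 m from the base axis. Payload 4 kg.
Tool frame: the origin (TCP) lies on the centre line of the jaws, within the pads' length; the fingertips stand 25 mm ahead of it and the grasp point (between the pads) lies 6 mm ahead of it; z points along the fingers, y is the line along which they close (so a half turn about z gives the same grasp; the last joint's range is limited). The gripper opens to 85 mm and grips with 20 to 120 N. Pads are 22 mm wide; open, the fingers measure 114 mm over their backs; the gripper's body (76 mm by 85 mm) begins 54 mm behind the grasp point. The pads swing forward as they close: fully open they stand 13 mm farther back than shut.
Start: joints at [-1.434, 0.087, 1.371, -0, 1.684, -0.103], TCP at [0.131, -0.534, 0.256] pointing down, gripper open.
Joint ranges: [-3.1, 3.1], [-0.76, 2.03], [0.27, 2.55], [-1.08, 4.22], [0.17, 2.65], [-2.57, 2.57]. Speed limits (rad/s): [2.79, 2.79, 3.14, 3.14, 3.14, 3.14].

## Interface

Orientations are given as a 3x3 rotation matrix whose columns are the frame's x, y, z axes.
In Python, from cell import read_state, get_image, job_done gives the robot as it stands. The module is installed in compiled form; this text tells all that it offers.
- The arm moves only by the shell command python3 -m inch 'ROWS' [FORCE]. ROWS is JSON, one flat list of numbers, 7 for each row, row after row: the shift along the tool's x, y, z in m, then the turn, a rotation vector about the tool's x, y, z in degrees, then the opening, from -1 (shut) to 1 (fully open). A call has 1 to 8 rows; each row shifts and turns the commanded pose from where the row before left it, along the tool's axes as they then stand; what a row does not reach is not made up. A row lasts 1/10 s, in which the tool goes at most 50 mm and 8.59 degrees, less where a joint would pass 70% of its speed; a pose out of reach is approached as far as the arm can. A call is refused whole if a number of a shift passes 0.05 or a number of a turn 8.59, either way. A call with a gripper value outside its range is refused whole. The fingers move at their own pace and stop on an object; FORCE is the grip in N (left out, the last holds). Time passes only in rows, so rows that do not move let the fingers close. It gives the time, the measured TCP pose, the force, the opening and the grip force at its end, in the units of the state.
- read_state(): the state, without advancing time (a new reading comes with each control period).
- get_image(name): name is "scene" or "top" or "wrist"; returns a dict with "img" (420x560x3 uint8, blue, green, red), "fx", "fy", "cx", "cy" (pixels), "rvec" (rotation vector, rad) and "tvec" (3), from world to camera coordinates, as OpenCV has them. Camera axes: x right, y down, z forward; pixel columns grow to the right and rows downward; lengths in m; the calibration is good to about 2 mm. A picture is of the moment at which its call begins. There is no depth.
- job_done(): hands the job in; it is judged then, once.
The state is a dict: "time_s": time; "q": joint angles; "qd": joint speeds; "tau": joint torques, N m; "eef_pos": TCP position; "tool_rot": TCP orientation; "contact_force": force on the tool from outside, world axes, zero at the start; "torque": the same for the moment, N m; "gripper_width": opening from 0.0 (shut) to 1.0 (fully open); "grasp_force": force on a finger pad.
Only numpy, scipy, OpenCV 4.12 (cv2) and the standard library are available. Lean on these libraries where they do the work, as an engineer would, in place of code of your own. Each camera call takes 0.05 s, during which the arm holds its last target. There are 200 camera calls.

## Task

The clamp on the brake-pad fixture is done up and bars the pad's way; its stud has a left-hand thread. Loosen it by about half a turn of its lever, without tightening it any further, then slide the brake pad along the bed until its ears have passed the spring clips in the slots and it sits flat and fully home against the back stop. Leave the clamp loose and leave the other things round the fixture where they are.

Things in the scene. Friction and masses are not known exactly. Their poses are not given: they have to be found in the camera images.
- fixture: Brake-pad fixture fixed to the bench: grey base plate 255 x 176 mm, 12 mm thick; the pad slides on its top, the bed (z = 0.012). Origin on the bench below the centre of the home pad. +x: the way the pad slides home (about world +y, to the robot's left, turned up to 0.35 rad either way), z up. A 20 mm high back stop has its face at x = +35 mm.
- slot_mouth (a point): Mid-way between the mouths of the two slots, at x = -50 mm, y = 0 in the fixture's frame, on the bed. The dark steel slots run at y = +-67 mm to x = +35 mm under lips (inner edges y = +-59.5 mm, tops z = 29 mm with screws). Lead-in walls, tops z = 24 mm, run from x = -118 mm to the mouths and narrow from 76 to 67 mm half-width.
- clip_mid (a point): Mid-way between the two spring clips, at x = -31 mm, y = 0 in the fixture's frame: in each slot wall a rounded spring bump sticks 3 mm into the slot. The ears press the bumps aside (5 to 12 N of push in all, friction included); the bumps snap out behind the ears in the last 8 mm of travel.
- pad_center (a point): Loose brake pad (0.2 to 0.42 kg) on the bed before the slots: steel back plate 70 mm (x) by 108 mm (y), 6 mm thick, an ear each side (132 mm over the ears, 46 mm long, corners bevelled), two grey lining blocks on top, 60 x 95 mm, to 15 mm total height. Point: its centre, 7.5 mm above its underside. Axes as the fixture's when home, where it reads 0, 0, 19.5 mm there.
- pad_rear (a point): Middle of the pad's rear edge (35 mm behind pad_center along its -x, same height): the edge to push, 108 mm wide.
- clamp (a joint): Turn of the clamp lever about its upright stud, rad; 0 to 0.25 at the start. Left-hand thread: grows as the lever turns clockwise seen from above, which loosens and lifts the clamp strap 2.86 mm per rad; counter-clockwise tightens (stop at -0.4). Upper stop 3.4. Takes about 0.4 N m (5 to 6 N at lever_mid); stays where it is left.
- strap_nose (a point): Lower edge of the clamp strap's nose (strap 36 mm wide, 12 mm thick), at x = +15 mm, y = 0 in the fixture's frame, 23 mm above the bench at clamp value 0. It bars the pad, whose top stands 27 mm above the bench, until about 1.4 rad and clears it well from 2.2 rad.
- stud_axis (a point): Axis of the clamp's stud on the bench, at x = +75 mm, y = 0 in the fixture's frame. The stud stands up to z = 0.092.
- lever_mid (a point): Point on the level round clamp lever (12 mm diameter) 75 mm out from the stud axis, 64 mm above the bench at value 0, rising with the strap. The bar is free from 15 to 105 mm out; a black 28 mm knob ends it at 138 mm. At value 0 it points along the fixture's +y; growing values turn it through +x towards -y, so it never passes over the pad.
- circlip_pliers: Bystander: pair of pliers with red handles, 163 mm long, lying on the bench at the far side of the fixture. Origin at the centre of its underside. To be left alone.
- spanner: Bystander: combination spanner, 199 mm long, lying on the bench at the far side of the fixture. Origin at the centre of its underside. To be left alone.
- drip_trays: Bystander: stack of black drip trays, 186x142x72 mm, left of the fixture. Origin at the centre of its underside. To be left alone.
- pad: The same brake pad; origin at the centre of its underside.
There are look-alikes about, which are no part of the job. Leave any purple look-alike of the pad alone.

How it is judged:
On the way, in this order (a step that is already met when the one before it is completed fails the run):
1. the clamp is loosened: its lever stands at least 2.2 rad clockwise of the tight position (value of joint clamp above 2.2 rad), for 0.2 s.
2. the pad is home against the back stop, its ears past the clips (x of pad_center in the frame of fixture between -0.003 and 0.003 m and y of pad_center in the frame of fixture between -0.003 and 0.003 m and z of pad_center in the frame of fixture between 0.0165 and 0.0225 m and angle between the x axis of pad_center and the x axis of fixture, either way round below 0.035 rad and angle between pad_center's own z axis and vertical below 0.035 rad), for 0.2 s.
At the end, for the whole second after the job is handed in: The clamp is still loose (lever at least 2.2 rad clockwise of tight) and the pad rests flat on the bed, released and still, within 3 mm of its home position and 2 degrees of square (all of step 2 and value of joint clamp above 2.2 rad and linear speed of pad below 0.01 m/s); the robot touches nothing.
It fails at once if the clamp is tightened further (turned more than 0.2 rad counter-clockwise past its tight position) (value of joint clamp below -0.2 rad).
It fails at once if the pliers, the spanner or the drip trays beside the fixture are shifted by more than 30 mm (distance of any of circlip_pliers, spanner, drip_trays from where it was at the start of the episode above 0.03 m).
It also fails if it takes over 54 s, if anything falls off the work surface, if the arm or the gripper's body presses on something with over 40 N, if the wrist force passes 120 N, or if a joint passes its speed limit or range.

## Working session

There is one attempt and no reset: what is moved stays moved. The work goes in short steps, Python scripts to look and compute and a shell command to move; the robot and the scene stay as the last step left them, time stands still between calls to the robot, and variables do not carry over. Pictures are saved under pics/ and viewed, at most 10 in all, crops included, and the job is handed in when it is done.

```bash
mkdir -p pics; cat > h.py <<'E'
import numpy as np, cv2
from cell import read_state, get_image, job_done
def cam(n):
    d=get_image(n); d['R']=cv2.Rodrigues(np.array(d['rvec'],float))[0]; d['t']=np.array(d['tvec'],float).ravel(); return d
def ray(d,u,v):
    c=-d['R'].T@d['t']; r=d['R'].T@np.array([(u-d['cx'])/d['fx'],(v-d['cy'])/d['fy'],1]); return c,r
def onz(d,u,v,z):
    c,r=ray(d,u,v); return c+r*(z-c[2])/r[2]
def proj(d,p):
    q=d['R']@np.array(p,float)+d['t']; return np.array([d['fx']*q[0]/q[2]+d['cx'],d['fy']*q[1]/q[2]+d['cy']])
E
python3 - <<'E'
from h import *
for n in('top','scene'):
    d=cam(n); cv2.imwrite(f'pics/{n}0.png',cv2.resize(d['img'],(784,588))); cv2.imwrite(f'{n}0_raw.png',d['img']); print(n,d['fx'],d['cx'],d['cy'],d['rvec'],d['tvec'],-d['R'].T@d['t'])
s=read_state();print(s['time_s'],s['eef_pos'],s['tool_rot'])
E
```

```text
top 438.1605008020265 272.9552935265492 217.057861375506 [ 2.16335896 -2.1431351   0.10278282] [0.03228009 0.60229596 1.04418098] [0.47864208 0.01660097 1.10668085]
scene 530.5655305156014 268.40612612829705 207.2618357060558 [ 0.79926589 -2.38198847  1.34426583] [0.48703423 0.25072014 1.14906143] [-0.10180926  0.9811102   0.80465071]
0.1 [ 0.13055562 -0.53386514  0.25521166] [[ 9.71387385e-01  2.37500476e-01 -2.67601100e-04]
 [ 2.37500520e-01 -9.71385263e-01  2.04316005e-03]
 [ 2.25307720e-04 -2.04825530e-03 -9.99997877e-01]]
```

View pics/top0.png

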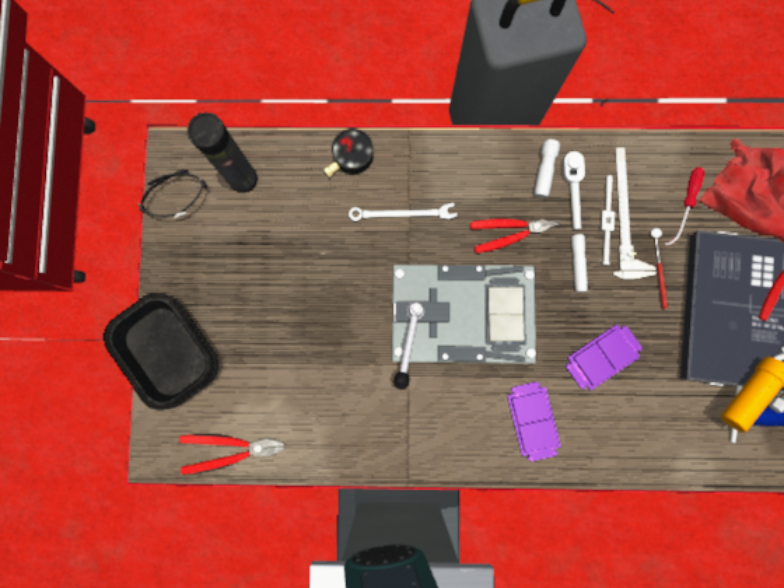

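View pics/scene0.png

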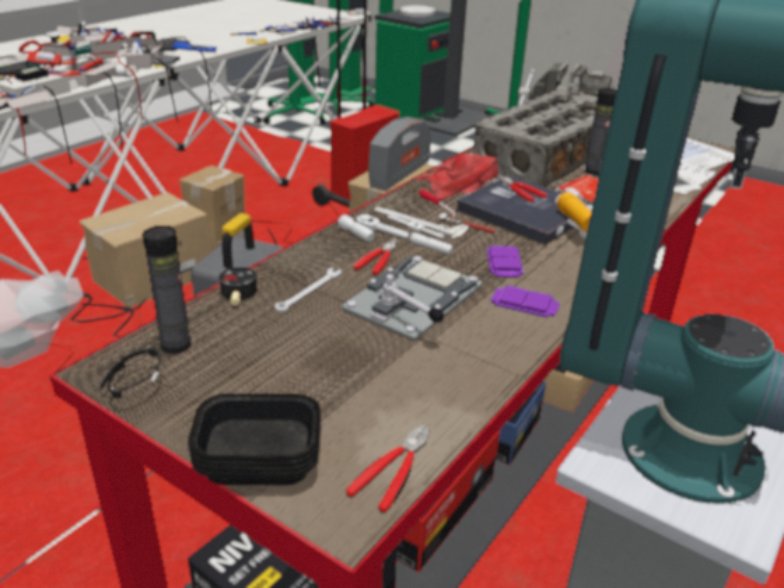

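The top picture (784-wide) shows the fixture at (464,313), with the stud at (416,310), the lever knob at (401,380) and the light-lined pad at (506,313). The look-alikes are two purple pads at (604,357) and (534,421). The pad with grey linings on the fixture's bed fits the description. The scene view agrees, and an enlarged crop will confirm it.

```bash
python3 - <<'E'
from h import *
d=cam('top'); im=d['img']
x0,y0,x1,y1=270,180,395,285
c=cv2.resize(im[y0:y1,x0:x1],None,fx=6,fy=5.7,interpolation=cv2.INTER_CUBIC); cv2.imwrite('pics/crop1.png',c[:598,:750])
hsv=cv2.cvtColor(im,cv2.COLOR_BGR2HSV)
def rect(mask,z):
    mask=cv2.morphologyEx(mask,cv2.MORPH_CLOSE,np.ones((5,5)))
    cs=[k for k in cv2.findContours(mask,0,2)[0]]
    k=max(cs,key=cv2.contourArea)
    w=np.array([onz(d,*p[0],z)[:2] for p in k],np.float32)
    r=cv2.minAreaRect(w); print(r,cv2.boxPoints(r).round(4).tolist()); return r
roi=np.zeros(im.shape[:2],np.uint8); roi[y0:y1,x0:x1]=255
for u,v in((290,200),(300,230),(360,222),(310,223)): print(im[v,u],hsv[v,u])
# bench wood is warm: b<r ; plate b>=r
g=((im[...,0].astype(int)>=im[...,2]-3)&(hsv[...,1]<60)&(hsv[...,2]>60)).astype(np.uint8)*255&roi
cv2.imwrite('m.png',g); rect(g,.012)
l=((im[...,2].astype(int)>im[...,0]+5)&(hsv[...,2]>170)).astype(np.uint8)*255&roi
rect(l,.027)
print(onz(d,416*5/7,310*5/7,.092), onz(d,401*5/7,380*5/7,.064))
E
```

```text
[185 189 182] [ 73   9 189]
[134 139 133] [ 65  11 139]
[219 230 232] [ 25  14 232]
[119 117 111] [ 98  17 119]
((0.5790278911590576, -0.10677185654640198), (0.1912154257297516, 0.2543165683746338), 0.40869900584220886) [[0.48249998688697815, 0.019700000062584877], [0.48429998755455017, -0.2345999926328659], [0.6754999756813049, -0.23319999873638153], [0.6736999750137329, 0.0210999995470047]]
((0.5877066850662231, -0.1799873262643814), (0.09444902837276459, 0.060239218175411224), 0.7704073190689087) [[0.5400999784469604, -0.15049999952316284], [0.5408999919891357, -0.21070000529289246], [0.6352999806404114, -0.2094999998807907], [0.6345000267028809, -0.14920000731945038]]
[ 0.58562799 -0.01958684  0.092     ] [0.46968469 0.00419262 0.064     ]
```

View pics/crop1.png

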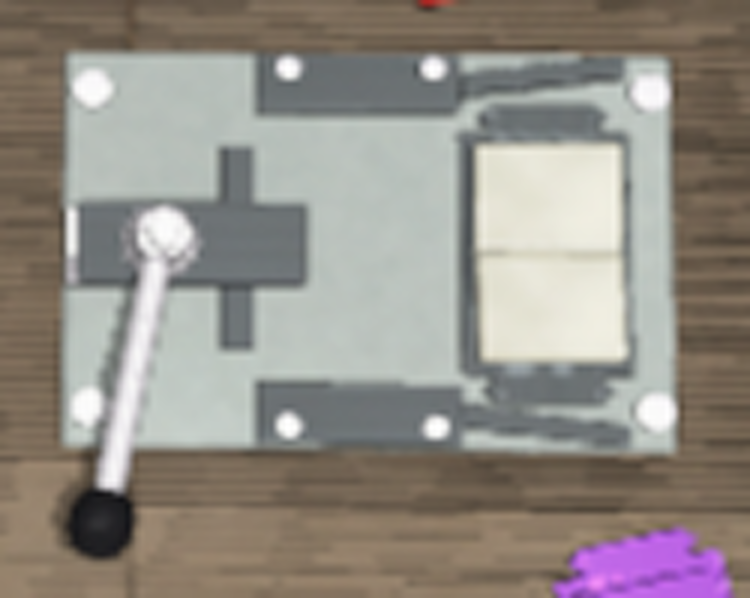

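The crop confirms the fixture's pad: pale linings at crop (475–630, 141–363), ears and back plate on the bed before the slots. The strap and stud are at (163,236) and the knob is at (101,523). The purple pad at the lower right is the look-alike.

```bash
cat > fx.py <<'E'
from h import *
d=cam('top')
P=lambda x,y,z: onz(d,270+(x-2.5)/6,180+(y-2.3)/5.7,z)[:2]
co=[P(*p,.012) for p in((65,52),(669,57),(676,455),(62,448))]
sc=[P(*p,.029) for p in((289,68),(434,68),(289,426),(436,427))]
st=P(163,236,.090); kn=P(101,523,.0645)
pl=[P(*p,.027) for p in((474,143),(622,141),(632,360),(482,363))]
print('corners',np.round(co,4).tolist(),[round(np.linalg.norm(co[i]-co[(i+1)%4]),4) for i in range(4)])
print('screws',np.round(sc,4).tolist()); print('stud',st,'knob',kn,np.linalg.norm(kn-st))
print('pad',np.mean(pl,0),[round(np.linalg.norm(pl[i]-pl[(i+1)%4]),4) for i in range(4)])
ax=(co[0]-co[1]+co[3]-co[2]+(sc[0]-sc[1]+sc[2]-sc[3]));print('yaw deg of x axis',np.degrees(np.arctan2(ax[1],ax[0])))
pa=pl[0]-pl[1]+pl[3]-pl[2];pb=pl[3]-pl[0]+pl[2]-pl[1]
print('pad yaw',np.degrees(np.arctan2(pa[1],pa[0])),np.degrees(np.arctan2(pb[1],pb[0]))+90)
E
python3 fx.py
```

```text
corners [[0.677, 0.0202], [0.6766, -0.2336], [0.5013, -0.2334], [0.5017, 0.02]] [np.float64(0.2538), np.float64(0.1753), np.float64(0.2534), np.float64(0.1753)]
screws [[0.6675, -0.0728], [0.6679, -0.1327], [0.5117, -0.0726], [0.5119, -0.1324]]
stud [ 0.58683568 -0.01873895] knob [0.46987062 0.00422791] 0.11919857555809699
pad [ 0.58828376 -0.18095307] [np.float64(0.061), np.float64(0.0952), np.float64(0.0612), np.float64(0.0957)]
yaw deg of x axis 89.97010373770831
pad yaw 91.51068437432303 -88.51037745524741
```

```bash
python3 -m inch '[0,0,0,0,0,-8.5,-1, 0,0,0,0,0,-8.5,-1, 0,0,0,0,0,-8.5,-1, 0,0,0,0,0,-8.5,-1, 0,0,0,0,0,-8.5,-1, 0,0,0,0,0,-8.5,-1, 0,0,0,0,0,-8.5,-1, 0,0,0,0,0,-8.5,-1]' 40
python3 -m inch '[0,0,0,0,0,-8.3,-1, 0.037,0.0285,0,0,0,0,-1, 0.037,0.0285,0,0,0,0,-1, 0.037,0.0285,0,0,0,0,-1, 0.037,0.0285,0,0,0,0,-1, 0.037,0.0285,0,0,0,0,-1, 0.037,0.0285,0,0,0,0,-1, 0.037,0.0285,0,0,0,0,-1]'
```

```text
time_s: 1.0
eef_pos: [0.1306, -0.5341, 0.256]
tool_rot: [[0.138, 0.99, -0.0], [0.99, -0.138, 0.001], [0.001, -0.0, -1.0]]
contact_force: [0.6, 0.2, 1.0]
gripper_width: -0.003
grasp_force: 0.0
time_s: 1.8
eef_pos: [0.3306, -0.2734, 0.2563]
tool_rot: [[-0.0, 1.0, 0.0], [1.0, 0.0, -0.0], [-0.0, 0.0, -1.0]]
contact_force: [0.6, -0.3, 0.0]
gripper_width: -0.001
grasp_force: 0.0
```

```bash
python3 -m inch '[0.037,0.0297,0,0,0,0,-1, 0.037,0.0297,0,0,0,0,-1, 0.037,0.0297,0,0,0,0,-1, 0.037,0.0297,0,0,0,0,-1, 0.037,0.0297,0,0,0,0,-1, 0.038,0.0297,0,0,0,0,-1, 0,0,0.045,0,0,0,-1, 0,0,0.045,0,0,0,-1]'
python3 -m inch '[0,0,0.045,0,0,0,-1, 0,0,0.03,0,0,0,-1, 0,0,0,0,0,0,-1]'
python3 - <<'E'
from h import *
d=cam('wrist');cv2.imwrite('pics/w1.png',d['img'])
E
```

```text
time_s: 2.6
eef_pos: [0.5099, -0.0506, 0.1667]
tool_rot: [[-0.004, 1.0, 0.005], [1.0, 0.004, -0.001], [-0.001, 0.005, -1.0]]
contact_force: [0.0, -0.2, -0.4]
gripper_width: 0.004
grasp_force: 0.0
time_s: 2.9
eef_pos: [0.5038, -0.0511, 0.0855]
tool_rot: [[-0.001, 1.0, -0.012], [1.0, 0.001, 0.003], [0.003, -0.012, -1.0]]
contact_force: [-0.4, 0.5, -1.1]
gripper_width: -0.002
grasp_force: 0.0
```

View pics/w1.png

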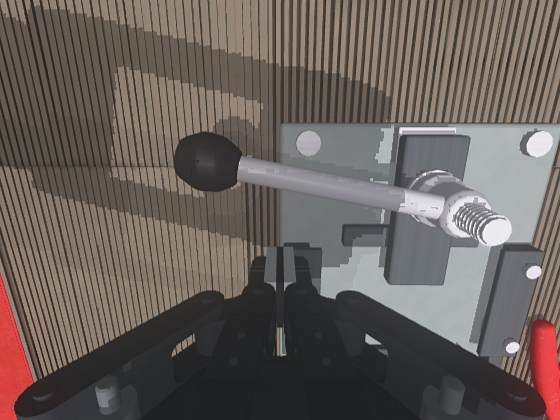

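Wrist view: the lever runs from the knob (208,160) to the stud (485,225), and the shut fingers (280,270) are clear on its trailing side. I'll lower them and push.

```bash
python3 -m inch '[0,0,0.02,0,0,0,-1, 0,0,0,0,0,0,-1, 0,0,0,0,0,0,-1]'
```

```text
time_s: 3.25
eef_pos: [0.5091, -0.0523, 0.0734]
tool_rot: [[-0.001, 1.0, 0.003], [1.0, 0.001, -0.001], [-0.001, 0.003, -1.0]]
contact_force: [0.2, 0.9, 0.4]
gripper_width: 0.004
grasp_force: 0.0
```

```bash
python3 -m inch '[0.011,0,0,0,0,0,-1, 0.011,0,0,0,0,0,-1, 0.011,0,0,0,0,0,-1, 0.0103,0.0021,0,0,0,0,-1, 0.0103,0.0021,0,0,0,0,-1, 0.0103,0.0021,0,0,0,0,-1]'
python3 -m inch '[0.0087,0.0059,0,0,0,0,-1, 0.0087,0.0059,0,0,0,0,-1, 0.0087,0.0059,0,0,0,0,-1, 0.0057,0.0089,0,0,0,0,-1, 0.0057,0.0089,0,0,0,0,-1, 0.0057,0.0089,0,0,0,0,-1]'
```

```text
time_s: 3.85
eef_pos: [0.5156, 0.0106, 0.0729]
tool_rot: [[-0.001, 1.0, 0.004], [1.0, 0.001, -0.006], [-0.006, 0.004, -1.0]]
contact_force: [-0.4, -7.6, 2.5]
gripper_width: -0.001
grasp_force: 3.2
time_s: 4.45
eef_pos: [0.5574, 0.0547, 0.0714]
tool_rot: [[-0.001, 1.0, -0.004], [1.0, 0.001, -0.004], [-0.004, -0.004, -1.0]]
contact_force: [-4.4, -5.3, 1.8]
gripper_width: -0.002
grasp_force: 2.7
```

```bash
python3 -m inch '[0.0019,0.0104,0,0,0,0,-1, 0.0019,0.0104,0,0,0,0,-1, 0.0019,0.0104,0,0,0,0,-1, -0.0024,0.0103,0,0,0,0,-1, -0.0024,0.0103,0,0,0,0,-1, -0.0024,0.0103,0,0,0,0,-1]'
python3 -m inch '[-0.0062,0.0085,0,0,0,0,-1, -0.0062,0.0085,0,0,0,0,-1, -0.0062,0.0085,0,0,0,0,-1, -0.0098,0.0067,0,0,0,0,-1, -0.0098,0.0067,0,0,0,0,-1, 0,0,0,0,0,0,-1, 0,0,0,0,0,0,-1]'
python3 - <<'E'
from h import *
d=cam('top');c=d['img'][150:285,255:395];cv2.imwrite('pics/t2.png',cv2.resize(c,None,fx=4.4,fy=4.4,interpolation=cv2.INTER_CUBIC))
E
```

```text
time_s: 5.05
eef_pos: [0.6179, 0.0547, 0.0703]
tool_rot: [[-0.002, 1.0, -0.008], [1.0, 0.002, -0.0], [-0.0, -0.008, -1.0]]
contact_force: [-7.2, -0.9, 0.4]
gripper_width: -0.002
grasp_force: 2.8
time_s: 5.75
eef_pos: [0.6588, 0.017, 0.0705]
tool_rot: [[-0.002, 1.0, -0.002], [1.0, 0.002, 0.001], [0.001, -0.002, -1.0]]
contact_force: [-2.5, 2.3, -1.8]
gripper_width: -0.002
grasp_force: 1.4
```

View pics/t2.png

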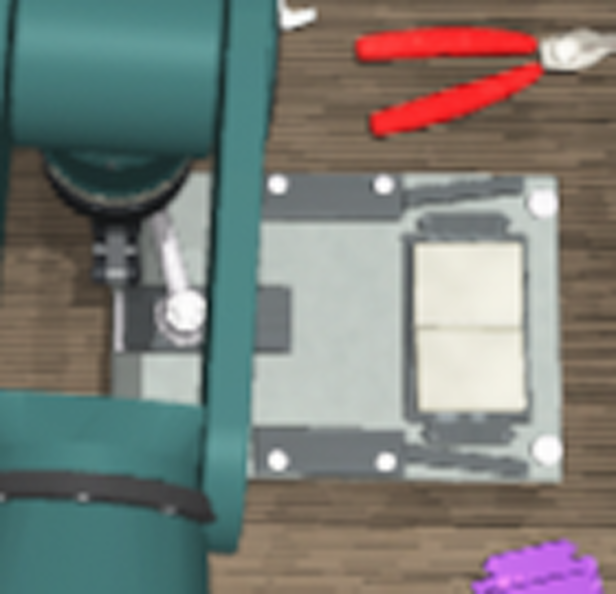

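The top view shows the lever (183,310)→(160,225) turned to about 2.87 rad, so the clamp is loose, and the pad is undisturbed at (470,325). I'll retreat and move behind the pad.

```bash
python3 -m inch '[0.015,-0.002,0,0,0,0,-1, 0.01,0,-0.02,0,0,0,-1, 0,0,-0.045,0,0,0,-1, 0,0,-0.045,0,0,0,-1, -0.03,-0.008,0,0,0,0,0.1, -0.045,-0.01,0,0,0,0,0.1, -0.045,-0.01,0,0,0,0,0.1, -0.045,-0.01,0,0,0,0,0.1]'
python3 -m inch '[-0.045,-0.01,0,0,0,0,0.1, -0.045,-0.01,0,0,0,0,0.1, -0.035,-0.01,0,0,0,0,0.1, 0,0,0,0,0,0,0.1, 0,0,0,0,0,0,0.1]'
python3 - <<'E'
from h import *
d=cam('wrist');cv2.imwrite('pics/w2.png',d['img']);s=read_state();print(s['eef_pos'])
E
```

```text
time_s: 6.6
eef_pos: [0.6202, -0.125, 0.1827]
tool_rot: [[-0.002, 1.0, 0.004], [1.0, 0.002, -0.002], [-0.002, 0.004, -1.0]]
contact_force: [1.2, 0.2, 0.3]
gripper_width: 0.552
grasp_force: 0.0
time_s: 7.1
eef_pos: [0.5903, -0.2497, 0.1821]
tool_rot: [[0.001, 1.0, 0.002], [1.0, -0.001, -0.001], [-0.001, 0.002, -1.0]]
contact_force: [-0.1, -0.1, -0.7]
gripper_width: 0.553
grasp_force: 0.0
[ 0.5905124  -0.24871928  0.18194294]
```

View pics/w2.png

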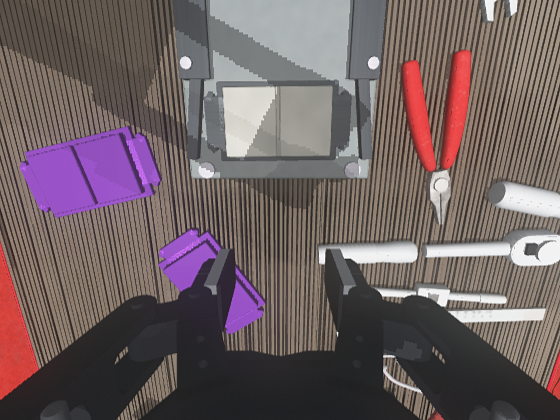

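Wrist view: the pad's rear edge is at about (278,160), a purple look-alike lies at (212,280) and a white handle at (368,252). I'll check that the fingers' landing spot is clear of both.

```bash
python3 - <<'E'
from h import *
d=cam('wrist')
for n,u,v,z in(('purple top',197,229,.012),('purple R',222,255,.012),('purple left',160,252,.012),('handle tip',320,243,.02),('rearL',222,160,.018),('rearR',336,159,.018),('plate end L',191,177,.012),('plate end R',368,177,.012)): print(n,onz(d,u,v,z).round(4))
E
```

```text
purple top [ 0.5042 -0.2878  0.012 ]
purple R [ 0.5284 -0.3174  0.012 ]
purple left [ 0.4629 -0.314   0.012 ]
handle tip [ 0.6309 -0.2999  0.02  ]
rearL [ 0.5352 -0.2156  0.018 ]
rearR [ 0.6427 -0.2145  0.018 ]
plate end L [ 0.5027 -0.2331  0.012 ]
plate end R [ 0.6763 -0.233   0.012 ]
```

```bash
python3 -m inch '[0.012,0,0.045,0,0,0,0.1, 0,0,0.045,0,0,0,0.1, 0,0,0.035,0,0,0,0.1, 0,0,0.015,0,0,0,0.1, 0,0,0,0,0,0,0.1, 0,0,0,0,0,0,0.1]'
for i in 1 2 3; do :; done
python3 -m inch '[0,0,0.001,0,0,0,0.1, 0,0,0.001,0,0,0,0.1, 0,0,0.001,0,0,0,0.1, 0,0,0,0,0,0,0.1]'
```

```text
time_s: 7.8
eef_pos: [0.5913, -0.2374, 0.0432]
tool_rot: [[-0.002, 1.0, 0.003], [1.0, 0.002, -0.001], [-0.001, 0.003, -1.0]]
contact_force: [0.5, 0.1, 1.1]
gripper_width: 0.549
grasp_force: 0.0
time_s: 8.2
eef_pos: [0.5901, -0.2378, 0.039]
tool_rot: [[-0.001, 1.0, 0.001], [1.0, 0.001, -0.001], [-0.001, 0.001, -1.0]]
contact_force: [-0.2, 1.3, 0.5]
gripper_width: 0.55
grasp_force: 0.0
```

```bash
python3 -m inch '[0,0,0.001,0,0,0,0.1, 0,0,0.001,0,0,0,0.1, 0,0,0,0,0,0,0.1]'
python3 -m inch '[0,0,0.001,0,0,0,0.1, 0,0,0.001,0,0,0,0.1, 0,0,0,0,0,0,0.1]'
```

```text
time_s: 8.5
eef_pos: [0.5896, -0.2375, 0.036]
tool_rot: [[-0.001, 1.0, -0.0], [1.0, 0.001, 0.0], [0.0, -0.0, -1.0]]
contact_force: [-0.6, -0.4, 0.1]
gripper_width: 0.551
grasp_force: 0.0
time_s: 8.8
eef_pos: [0.5899, -0.2376, 0.0346]
tool_rot: [[-0.001, 1.0, 0.0], [1.0, 0.001, -0.0], [-0.0, 0.0, -1.0]]
contact_force: [-0.8, -0.5, 1.6]
gripper_width: 0.549
grasp_force: 0.8
```

```bash
python3 -m inch '[0,0,0.001,0,0,0,0.1, 0,0,0,0,0,0,0.1]'
```

```text
time_s: 9.0
eef_pos: [0.5899, -0.2376, 0.0345]
tool_rot: [[-0.001, 1.0, 0.0], [1.0, 0.001, -0.0], [-0.0, 0.0, -1.0]]
contact_force: [-2.7, 1.0, 5.7]
gripper_width: 0.544
grasp_force: 2.8
```

```bash
python3 -m inch '[0,0,-0.0035,0,0,0,0.1, 0.005,-0.0005,0,0,0,0,0.1, 0.005,0,0,0,0,0,0.1, 0.005,0,0,0,0,0,0.1, 0.006,0,0,0,0,0,0.1, 0.006,0,0,0,0,0,0.1, 0.006,0,0,0,0,0,0.1, 0,0,0,0,0,0,0.1]'
python3 - <<'E'
from h import *
d=cam('wrist');cv2.imwrite('pics/w3.png',d['img'])
E
```

```text
time_s: 9.8
eef_pos: [0.5894, -0.2035, 0.0368]
tool_rot: [[-0.002, 1.0, 0.0], [1.0, 0.002, 0.001], [0.001, 0.0, -1.0]]
contact_force: [0.2, -0.1, -0.6]
gripper_width: 0.55
grasp_force: 0.0
```

View pics/w3.png

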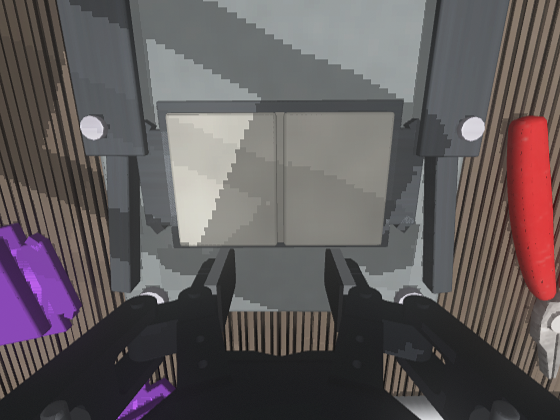

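Wrist view: the fingertips (228,255) and (333,255) are at the pad's rear edge. The pad is square, with its front ear corners just entering the slot mouths. I'll push on.

```bash
python3 -m inch '[0.005,0,0,0,0,0,0.1, 0.005,0,0,0,0,0,0.1, 0.005,0,0,0,0,0,0.1, 0.005,0,0,0,0,0,0.1]'
python3 -m inch '[0.005,0,0,0,0,0,0.1, 0.005,0,0,0,0,0,0.1, 0.005,0,0,0,0,0,0.1, 0.005,0,0,0,0,0,0.1]'
python3 -m inch '[0.005,0,0,0,0,0,0.1, 0.004,0,0,0,0,0,0.1, 0.003,0,0,0,0,0,0.1]'
```

```text
time_s: 10.25
eef_pos: [0.5895, -0.1866, 0.0371]
tool_rot: [[0.0, 1.0, 0.001], [1.0, -0.0, -0.004], [-0.004, 0.001, -1.0]]
contact_force: [-0.4, -7.0, -1.5]
gripper_width: 0.552
grasp_force: 3.0
time_s: 10.65
eef_pos: [0.5895, -0.1665, 0.0371]
tool_rot: [[0.0, 1.0, 0.001], [1.0, -0.0, -0.004], [-0.004, 0.001, -1.0]]
contact_force: [0.2, -5.2, -1.0]
gripper_width: 0.551
grasp_force: 3.0
time_s: 10.95
eef_pos: [0.5895, -0.1544, 0.0371]
tool_rot: [[-0.0, 1.0, 0.001], [1.0, 0.0, -0.004], [-0.004, 0.001, -1.0]]
contact_force: [0.8, -6.1, -1.1]
gripper_width: 0.546
grasp_force: 3.0
```

```bash
python3 -m inch '[0.003,0,0,0,0,0,0.1, 0.003,0,0,0,0,0,0.1, 0.002,0,0,0,0,0,0.1]'
python3 -m inch '[0.002,0,0,0,0,0,0.1, 0.002,0,0,0,0,0,0.1]'
python3 -m inch '[0.0015,0,0,0,0,0,0.1, 0.0015,0,0,0,0,0,0.1]'
```

```text
time_s: 11.25
eef_pos: [0.5894, -0.1455, 0.0369]
tool_rot: [[0.0, 1.0, 0.001], [1.0, -0.0, -0.002], [-0.002, 0.001, -1.0]]
contact_force: [0.6, -3.0, -1.3]
gripper_width: 0.551
grasp_force: 1.6
time_s: 11.45
eef_pos: [0.5893, -0.1412, 0.037]
tool_rot: [[-0.001, 1.0, 0.0], [1.0, 0.001, -0.002], [-0.002, 0.0, -1.0]]
contact_force: [-0.3, -7.9, -0.7]
gripper_width: 0.544
grasp_force: 3.6
time_s: 11.65
eef_pos: [0.5893, -0.1409, 0.0372]
tool_rot: [[-0.001, 1.0, 0.001], [1.0, 0.001, -0.007], [-0.007, 0.001, -1.0]]
contact_force: [-0.2, -13.1, -1.0]
gripper_width: 0.549
grasp_force: 6.5
```

The pad has stopped at y = −0.141, as predicted for the back stop, with the force rising. I'll press it a little more to seat it, then back off.

```bash
python3 -m inch '[0.0015,0,0,0,0,0,0.1, 0,0,0,0,0,0,0.1, 0,0,0,0,0,0,0.1]'
python3 -m inch '[-0.01,0,0,0,0,0,0.1, -0.02,0,0,0,0,0,0.1, 0,0,-0.045,0,0,0,0.1, 0,0,-0.045,0,0,0,0.1, 0,0,-0.045,0,0,0,0.1, 0,0,0,0,0,0,0.1, 0,0,0,0,0,0,0.1]'
python3 - <<'E'
from h import *
d=cam('wrist');cv2.imwrite('pics/w4.png',d['img'])
E
```

```text
time_s: 11.95
eef_pos: [0.5893, -0.1408, 0.0375]
tool_rot: [[0.0, 1.0, 0.001], [1.0, -0.0, -0.009], [-0.009, 0.001, -1.0]]
contact_force: [-0.5, -13.7, -1.1]
gripper_width: 0.549
grasp_force: 6.9
time_s: 12.65
eef_pos: [0.5899, -0.1654, 0.1738]
tool_rot: [[-0.001, 1.0, 0.003], [1.0, 0.001, 0.0], [0.0, 0.003, -1.0]]
contact_force: [-0.2, 0.5, -1.0]
gripper_width: 0.552
grasp_force: 0.0
```

View pics/w4.png

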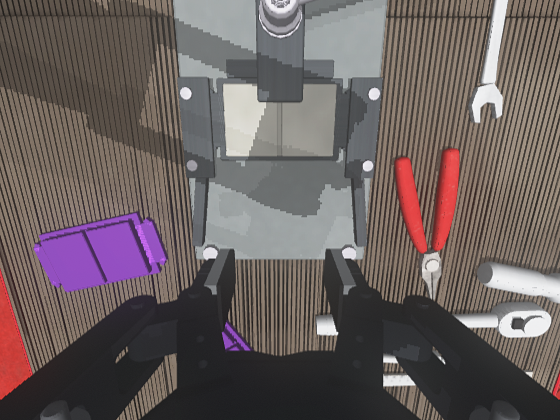

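Wrist view: the pad's linings (222–340, 80–160) lie under the strap nose (280,100) and against the stop bar. The lever points right at the top, and the pliers and spanner are undisturbed. Next is a numeric check.

```bash
python3 - <<'E'
from h import *
d=cam('wrist')
a=onz(d,222,161,.018);b=onz(d,340,160,.018)
s=[onz(d,*p,.029) for p in((186,93),(374,94),(192,166),(368,166))]
print(a,b,'screws',np.round(s,4).tolist(),'x_rear in fixture', (a[1]+b[1])/2+.0945)
t=cam('top'); im=t['img']; hsv=cv2.cvtColor(im,cv2.COLOR_BGR2HSV)
cv2.imwrite('pics/t5.png',cv2.resize(im[150:285,255:395],None,fx=4.4,fy=4.4,interpolation=cv2.INTER_CUBIC))
E
```

```text
[ 0.53511693 -0.13112206  0.018     ] [ 0.64242014 -0.1300393   0.018     ] screws [[0.5109, -0.0739, 0.029], [0.6647, -0.0744, 0.029], [0.5107, -0.1339, 0.029], [0.6651, -0.1337, 0.029]] x_rear in fixture -0.03608067858569641
```

View pics/t5.png

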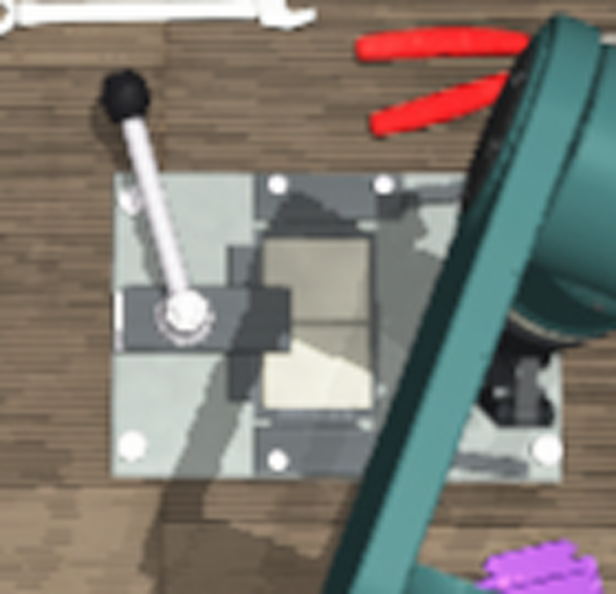

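The top view shows the lever from the stud (185,310) to the knob (125,97), about 2.87 rad. The pad sits square against the stop, and its rear edge reads −0.035 m after correcting for the screw offset. Everything fits, so I'll hand in.

```bash
python3 -c "
from cell import job_done
print(job_done())"
```

```text
the job is handed in; nothing more can be done
None
```

I loosened the clamp to about 2.87 rad, slid the pad home against the back stop, left the pliers, spanner and drip trays alone, and handed the job in at about 13 s; the hand-in returned no verdict.

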